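# Unlatch and open the class tortoise pen

## Task

Press the thumb dish down gently, feeling for the rubber buffer that tells you the latch bar is up out of its catch, and with the dish still held down swing the gate out towards you. Leave the gate standing open at about a right angle or wider, let go of it, and do not force the light latch, fling the gate or disturb the things standing around the pen.

Things in the scene. Friction and masses are not known exactly. Their poses are not given: they have to be found in the camera images.
- pen: Bench-top animal pen, fixed: plywood walls 100 mm high, aluminium posts 150 mm high, 310 mm wide, 290 mm deep. Origin on the bench, middle of the gateway; x points into the pen, y along the gateway to the hinge post (at y = +150 mm), z up.
- catch (a point): The steel catch on the other post (pen y = -146 mm): two upright prongs, 17 mm clear apart, the bar's nose lying between them. Point: midway between the prongs at their tops, 194.5 mm above the bench.
- gate (a joint): Opening angle of the barred gate (255 mm long, top rail 150 mm above the bench): 0 shut, grows as it swings out (towards the pen's -x), stop at 1.85 rad. Slightly stiff hinge (about 1 N at the dish); it stays where it is left. With the bar in the catch it moves only about 0.01 rad.
- latch_unit: Steel latch on the gate's top rail; swings with the gate. Origin on top of the rail, straight under the middle of the thumb dish. y runs along the gate to the hinge, whose upright axis is 120 mm away along +y; z up; x is the gate's inner side. More than 15 N on it damages it. Its dish and bar are told at the next two points.
- dish_low (a point): Middle of the floor of the square thumb dish (44 x 44 mm inside, rim 12 mm high, open above) at its lowest setting, 49 mm above the latch unit's origin. The dish stands on a set screw: its real floor at rest is 0 to 22 mm above this point, find it by touch. This point does not move with the dish. Closed fingertips fit in the dish and can pull the gate by its rim.
- latch_pivot (a point): Pivot of the rocking latch bar (12 mm wide), 65 mm from the dish; its nose reaches 104 mm past it. Pressing the dish lifts the nose: clear of the catch after 10 mm of dish travel (1 to 4 N); at 12 mm it meets a rubber buffer, then 3 to 4 N more per mm. A push of 5 to 9 N keeps it clear. The dish tilts 0.2 rad, hinge side down. The bar falls back when let go.
- tray: Empty metal dissecting tray 220 x 140 x 40 mm, loose, to the catch-post side of the pen; leave alone. Origin: centre of its underside.
- beaker: Glass beaker, 70 mm across, 90 mm high, loose, to the hinge side of the pen; leave alone. Origin: centre of its underside.
- bottle: White plastic bottle, 60 mm across, 150 mm high, loose, to the hinge side of the pen; leave alone. Origin: centre of its underside.

How it is judged:
On the way, in this order (a step that is already met when the one before it is completed fails the run):
1. the thumb dish is pressed with the fingers while the gate is still shut (contact force between the fingers and latch_unit above 1 N and value of joint gate below 0.06 rad and y of the grasp point in the frame of latch_unit between -0.04 and 0.04 m and x of the grasp point in the frame of latch_unit between -0.04 and 0.04 m), for 0.1 s.
2. the gate has left its catch (value of joint gate above 0.25 rad), for 0.1 s.
At the end, for the whole second after the job is handed in: The gate stands open at rest by more than 1.3 rad (stop at 1.85), slower than 0.05 rad/s, and is let go (value of joint gate above 1.3 rad and velocity of joint gate between -0.05 and 0.05 rad/s); the robot touches nothing.
It fails at once if the latch unit is pushed or pulled with more than 15 N (contact force between any of the fingers, the arm and latch_unit above 15 N).
It fails at once if the gate is flung faster than 2.5 rad/s (velocity of joint gate above 2.5 rad/s).
It fails at once if the tray, beaker or bottle is moved by more than 20 mm or tipped by more than 0.5 rad (distance of any of tray, beaker, bottle from where it was at the start of the episode above 0.02 m or angle between any of tray, beaker, bottle's own z axis and vertical above 0.5 rad).
It also fails if it takes over 51 s, if anything falls off the work surface, if the arm or the gripper's body presses on something with over 40 N, if the wrist force passes 120 N, or if a joint passes its speed limit or range.

## Robot

A 6-joint arm with a two-finger parallel gripper is mounted at the origin on the work surface. World frame = base frame: x ahead of the robot, y to its left, z up, the work surface at z = 0. Lengths are in m, angles in rad, forces in N, time in s.
With the tool pointing down it reaches from about 0.35 to 0.775 m from the base axis. Payload 7.3 kg.
Tool frame: the origin (TCP) lies on the mounting face of the last link; the fingertips stand 178 mm ahead of it and the grasp point (between the pads) lies 159 mm ahead of it (robot.tcp_to_tips is the distance from the TCP to the fingertips, in m); z points along the fingers, y is the direction in which the jaws open and shut (so a half turn about z gives the same grasp; the last joint's range is limited). The gripper opens to 92 mm and grips with 3 to 60 N. Pads are 19 mm wide; open, the fingers measure 130 mm over their backs; the gripper's body (75 mm by 190 mm) begins 47 mm behind the grasp point.
Start: joints at [-0.146, 0.342, 1.524, -0, 1.275, -0.146], TCP at [0.525, 0, 0.405] pointing down, gripper open.
Joint ranges: [-2.53, 2.53], [-0.77, 2.02], [0.04, 2.7], [-1, 4.14], [0.28, 2.66], [-3.11, 3.11]. Speed limits (rad/s): [2.57, 2.57, 3.14, 3.14, 3.14, 3.14].

## Interface

Orientations are given as [roll, pitch, yaw] about the fixed x, y, z axes, in that order (R = Rz(yaw) Ry(pitch) Rx(roll)).
In Python, from cell import robot, viewer gives the robot as it stands.
- The arm moves only by the shell command python3 -m creep 'ROWS' [OPENING] [FORCE]. ROWS is JSON, a list that holds one entry, the list of rows, each a list of 6 numbers: the shift along the world's x, y, z in mm, then the turn, a rotation vector about the world's x, y, z in degrees. A call has 1 to 5 rows; each row shifts and turns the pose as measured when the row begins; what a row does not reach is not made up. A row lasts 1/12 s, in which the tool goes at most 41.7 mm and 7.16 degrees, less where a joint would pass 70% of its speed; a pose out of reach is approached as far as the arm can. A call with a gripper value outside its range is refused whole. OPENING is the closure, from -1 (fully open) to 1 (shut), set as the call begins (- or left out, the last holds). The fingers move at their own pace and stop on an object; FORCE is the grip in N (left out, the last holds). Time passes only in rows, so rows that do not move let the fingers close. It gives the time, the measured TCP pose, the force and the opening at its end, in the units of the state.
- robot.observe(): the state, without advancing time (a new reading comes with each control period).
- viewer.read_camera(name): name is "scene" or "side" or "wrist"; returns the picture (384x512x3 uint8, blue, green, red); there is no depth.
- viewer.camera_model(name): a dict with "fx", "fy", "cx", "cy" (pixels), "pose" (4x4, takes a point from camera to world coordinates); the wrist camera has in their place "mount" (4x4, takes a point from camera to tool coordinates, whose origin is the TCP and whose axes are the flange's). Camera axes: x right, y up, looking along -z (the intrinsics and any distortion apply to the point x, -y, -z); pixel columns grow to the right and rows downward; lengths in m; the calibration is good to about 2 mm. The wrist camera is an equidistant fisheye: a pixel r from the principal point sees the ray r / f radians off the axis. A picture is of the moment at which its call begins: read the wrist's pose just before it. camera_model takes no time and is no camera call.
- robot.hand_in(): hands the job in, once; it reports no verdict.
The state is a dict: "time": time; "qpos": joint angles; "qvel": joint speeds; "joint_efforts": joint torques, N m; "tool_pos": TCP position; "tool_rot": TCP orientation; "contact_force": force on the tool from outside, world axes, zero at the start; "torque": the same for the moment, N m; "opening": finger opening in m.
Only numpy, scipy, OpenCV 4.12 (cv2) and the standard library are available. Lean on these libraries where they do the work, as an engineer would, in place of code of your own. Each camera call takes 0.05 s, during which the arm holds its last target. There are 200 camera calls.

## Working session

There is one attempt and no reset: what is moved stays moved. The work goes in short steps, Python scripts to look and compute and a shell command to move; the robot and the scene stay as the last step left them, time stands still between calls to the robot, and variables do not carry over. Pictures are saved under pics/ and viewed, about 8 in all and at most 12, crops included, and the job is handed in when it is done.

```bash
ls; mkdir -p pics; python3 - <<'E'
from cell import robot, viewer
import cv2,numpy as np
for n in ("scene","side"):
    cv2.imwrite(f"pics/{n}0.png",viewer.read_camera(n))
    m=viewer.camera_model(n);print(n,m["fx"],m["fy"],m["cx"],m["cy"],np.round(m["pose"],4).tolist(), [k for k in m])
print({k:np.round(v,4).tolist() for k,v in robot.observe().items()})
E
```

```text
pics
scene 445.04433439393324 445.04433439393324 255.38347846317595 195.21645175749563 [[0.7532, -0.3982, 0.5236, 1.2753], [0.6578, 0.453, -0.6017, -0.7278], [0.0024, 0.7977, 0.6031, 0.8835], [0.0, 0.0, 0.0, 1.0]] ['fx', 'fy', 'cx', 'cy', 'pose']
side 384.47848977837003 384.47848977837003 255.4975441638144 190.47313520836994 [[-0.9772, 0.1402, -0.1592, 0.4181], [-0.212, -0.6651, 0.716, 0.8704], [-0.0055, 0.7335, 0.6797, 0.9267], [0.0, 0.0, 0.0, 1.0]] ['fx', 'fy', 'cx', 'cy', 'pose']
{'time': 0.1, 'qpos': [-0.146, 0.3426, 1.5249, -0.0, 1.2754, -0.146], 'qvel': [-0.0001, -0.0005, -0.0023, -0.0009, 0.0001, 0.0016], 'joint_efforts': [0.0015, -43.2002, -24.4694, 0.0719, 0.0526, -0.0001], 'tool_pos': [0.5249, 0.0, 0.4041], 'tool_rot': [-3.1403, -0.0002, 1.5708], 'contact_force': [-0.3472, 0.2715, 0.0707], 'torque': [-0.024, -0.0416, -0.0252], 'opening': 0.092}
```

View pics/scene0.png

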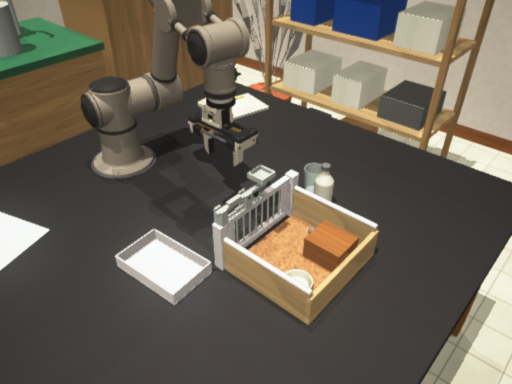

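View pics/side0.png

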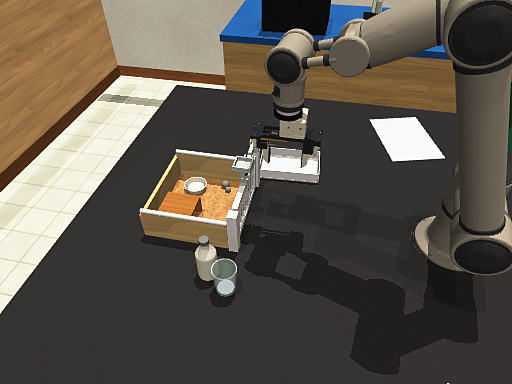

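The scene picture shows the pen at about (300,240), with the gate along (218,245)–(290,190) and the dish at about (261,174). In the side picture the dish is at about (243,163). The tray, beaker and bottle can all be seen. Next I'll enlarge both.

```bash
python3 - <<'E'
import cv2,numpy as np
a=cv2.imread("pics/scene0.png")[155:275,200:310];b=cv2.imread("pics/side0.png")[140:260,205:275]
a=cv2.resize(a,None,fx=4.5,fy=4.5,interpolation=cv2.INTER_CUBIC);b=cv2.resize(b,None,fx=4.2,fy=4.5,interpolation=cv2.INTER_CUBIC)
cv2.imwrite("pics/crop1.png",np.hstack([a,b]));print(a.shape,b.shape)
E
```

```text
(540, 495, 3) (540, 294, 3)
```

View pics/crop1.png

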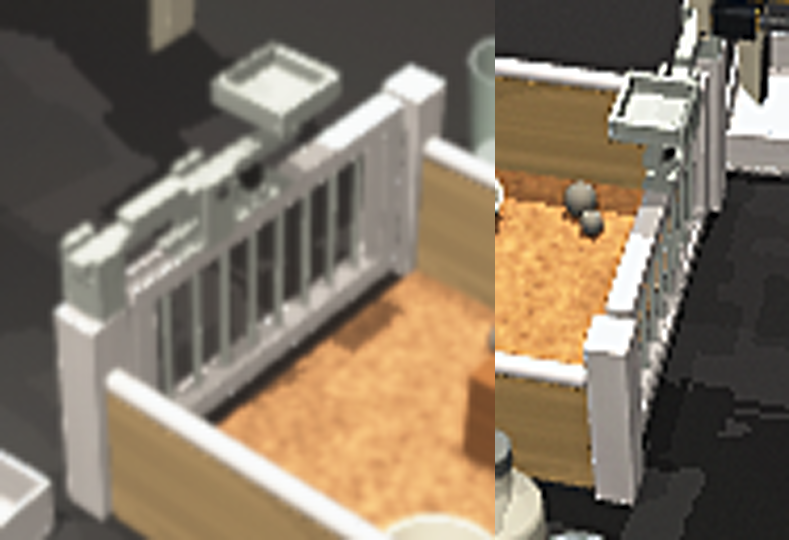

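The crop shows the hinge post top at about (412,83) left and (612,333) right. The dish rim centre is at (276,80) left and (655,102) right, and the catch prong tops are at about (98,240) left. I'll triangulate these points.

```bash
cat > h.py <<'E'
from cell import robot, viewer
import numpy as np
def ray(n,u,v):
    m=viewer.camera_model(n);P=np.array(m["pose"])
    d=P[:3,:3]@np.array([(u-m["cx"])/m["fx"],-(v-m["cy"])/m["fy"],-1]);return P[:3,3],d/np.linalg.norm(d)
def plane(n,u,v,z):
    o,d=ray(n,u,v);return o+d*(z-o[2])/d[2]
def tri(a,b):
    (o,d),(p,e)=ray("scene",*a),ray("side",*b)
    s=np.linalg.lstsq(np.c_[d,-e],p-o,rcond=None)[0];x,y=o+d*s[0],p+e*s[1];return (x+y)/2,np.linalg.norm(x-y)
E
python3 - <<'E'
from h import *
S=lambda x,y:(200+x/4.5,155+y/4.5); T=lambda x,y:(205+(x-495)/4.2,140+y/4.5)
np.set_printoptions(precision=4,suppress=True)
print("hinge",tri(S(412,83),T(612,333)),plane("scene",*S(412,83),.15),plane("side",*T(612,333),.15))
print("dish",tri(S(276,80),T(655,102)))
for z in(.211,.222,.233):print(z,plane("scene",*S(276,80),z),plane("side",*T(655,102),z))
print("catch",plane("scene",*S(98,240),.1945),"post",plane("scene",*S(90,307),.15),plane("side",*T(711,52),.1945))
E
```

```text
hinge (array([0.6437, 0.1573, 0.1463]), np.float64(0.0033061377887287184)) [0.6485 0.1532 0.15  ] [0.6413 0.1597 0.15  ]
dish (array([0.6454, 0.0179, 0.2206]), np.float64(0.00261287856362194))
0.211 [0.6378 0.0289 0.211 ] [0.6475 0.0054 0.211 ]
0.222 [0.6482 0.0165 0.222 ] [0.644  0.0187 0.222 ]
0.233 [0.6587 0.0041 0.233 ] [0.6404 0.0319 0.233 ]
catch [ 0.6502 -0.1357  0.1945] post [ 0.6486 -0.1432  0.15  ] [ 0.6248 -0.0774  0.1945]
```

The hinge post triangulates to z≈0.146 against 0.150 expected. The dish rim is near (0.646, 0.018, 0.221), which puts the floor at about 0.209, inside the allowed 0.199–0.221. The gate runs nearly along world y, at x≈0.646. Next I raise the arm, close the fingers and go above the dish.

```bash
python3 -m creep '[[[0,0,25,0,0,0],[0,0,30,0,0,0],[0,0,0,0,0,0],[0,0,0,0,0,0],[0,0,0,0,0,0]]]' 1 20; python3 -m creep '[[[35,5,0,0,0,0],[35,5,0,0,0,0],[30,5,0,0,0,0],[20,3,0,0,0,0],[0,0,0,0,0,0]]]'
python3 - <<'E'
from h import *
import cv2
s=robot.observe();print(s["tool_pos"],s["tool_rot"],s["opening"],s["contact_force"])
cv2.imwrite("pics/w1.png",viewer.read_camera("wrist"))
m=viewer.camera_model("wrist");print(m)
print("beaker",plane("side",225,290,0),"bottle",plane("side",206,275,0))
E
```

```text
time: 0.52
tool_pos: [0.5243, 0.0001, 0.4582]
tool_rot: [-3.133, -0.001, 1.571]
contact_force: [0.5, -0.2, 0.0]
opening: 0.0632
time: 0.93
tool_pos: [0.646, 0.019, 0.4512]
tool_rot: [-3.12, -0.002, 1.57]
contact_force: [0.6, 1.3, -0.7]
opening: 0.0297
[0.64601305 0.0190183  0.45122328] [-3.12015941e+00 -2.31309738e-03  1.56959288e+00] 0.029740113150656628 [ 0.57288093  1.28330105 -0.67476752]
{'fx': 297.3186396354542, 'fy': 297.3186396354542, 'cx': 255.22952688522994, 'cy': 193.54710000146818, 'mount': array([[-1.64276569e-04,  9.57620334e-01,  2.88033452e-01,
         7.86207020e-02],
       [ 9.99999875e-01,  2.13689696e-05,  4.99293356e-04,
        -3.61614836e-04],
       [ 4.71978492e-04,  2.88033499e-01, -9.57620218e-01,
         1.97206548e-02],
       [ 0.00000000e+00,  0.00000000e+00,  0.00000000e+00,
         1.00000000e+00]])}
beaker [0.63171381 0.3085365  0.        ] bottle [0.6983524  0.27215859 0.        ]
```

View pics/w1.png

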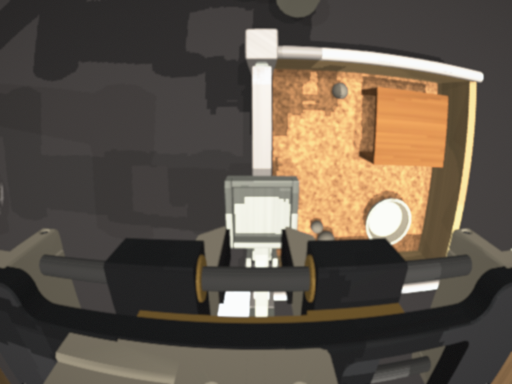

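The wrist picture shows the dish rim from (226,178) to (298,178) along the top edge and about (232–292,247) along the bottom, with the rail along column 262. I'll cast these to get the dish centre.

```bash
cat >> h.py <<'E'
from scipy.spatial.transform import Rotation as Ro
def wplane(u,v,z,s):
    m=viewer.camera_model("wrist");M=np.array(m["mount"])
    x,y=(u-m["cx"])/m["fx"],(v-m["cy"])/m["fy"];r=np.hypot(x,y);k=np.sin(r)/r if r>1e-9 else 1
    d=np.array([x*k,-y*k,-np.cos(r)]);R=Ro.from_euler("xyz",s["tool_rot"]).as_matrix()
    o=R@M[:3,3]+s["tool_pos"];d=R@M[:3,:3]@d;return o+d*(z-o[2])/d[2]
E
python3 - <<'E'
from h import *
import cv2
np.set_printoptions(precision=4,suppress=True)
s=dict(tool_pos=np.array([.646,.019,.4512]),tool_rot=[-3.12015941e+00,-2.31309738e-03,1.56959288e+00])
for z in (.213,.221):
  print(z,[wplane(u,v,z,s)[:2] for u,v in((226,178),(298,178),(231,247),(292,247))])
print("hinge post top",[wplane(u,v,.15,s)[:2] for u,v in((247,30),(276,30),(247,63),(276,63))])
print("rail",[wplane(u,v,.15,s)[:2] for u,v in((252,80),(271,80),(252,170),(271,170))])
a=cv2.imread("pics/w1.png")[150:290,190:335];cv2.imwrite("pics/w1c.png",cv2.resize(a,None,fx=4,fy=4,interpolation=cv2.INTER_CUBIC))
E
python3 -m creep '[[[0,0,5,0,-1.2,0],[0,0,0,0,0,0],[0,0,0,0,0,0],[0,0,0,0,0,0],[0,0,0,0,0,0]]]'
```

```text
0.213 [array([0.6182, 0.0447]), array([0.6729, 0.0449]), array([ 0.6204, -0.0136]), array([ 0.6706, -0.0133])]
0.221 [array([0.6192, 0.0466]), array([0.6719, 0.0469]), array([ 0.6213, -0.0096]), array([ 0.6697, -0.0092])]
hinge post top [array([0.6316, 0.1728]), array([0.6586, 0.1728]), array([0.6316, 0.1401]), array([0.6585, 0.1401])]
rail [array([0.6362, 0.1237]), array([0.6538, 0.1237]), array([0.6359, 0.0374]), array([0.6543, 0.0375])]
time: 1.4
tool_pos: [0.6421, 0.0184, 0.4552]
tool_rot: [-3.137, -0.002, 1.569]
contact_force: [0.9, -0.3, 0.1]
opening: 0.0003
```

View pics/w1c.png

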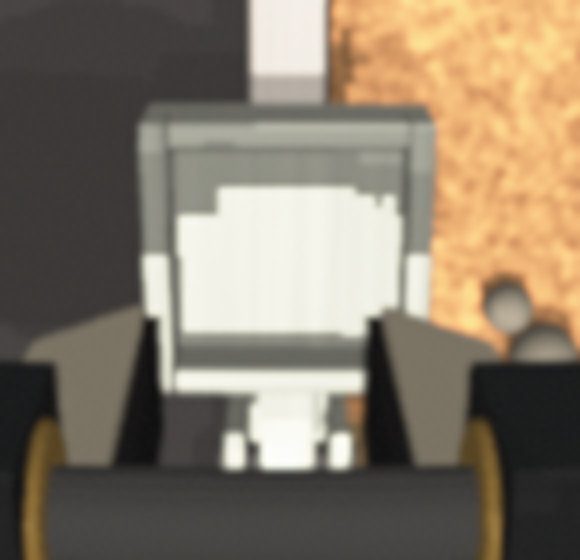

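The dish centre is at about (0.6455, 0.018), with hinge post and rail both agreeing on x≈0.645. Next: centre over it and descend in small steps.

```bash
python3 -m creep '[[[3.5,0,-15,0,-0.2,0],[0,0,-15,0,0,0],[0,0,-10,0,0,0],[0,0,0,0,0,0],[0,0,0,0,0,0]]]'; python3 -m creep '[[[0,0,0,0,0,0],[0,0,0,0,0,0]]]'
```

```text
time: 1.82
tool_pos: [0.6434, 0.018, 0.4178]
tool_rot: [3.137, -0.002, 1.568]
contact_force: [0.3, 0.0, 0.3]
opening: 0.0005
time: 1.98
tool_pos: [0.6432, 0.0178, 0.4193]
tool_rot: [3.136, -0.002, 1.568]
contact_force: [0.2, -1.2, 0.7]
opening: 0.0004
```

```bash
python3 -m creep '[[[2,0,-6,0,0.2,0],[0,0,-5,0,0,0],[0,0,-3,0,0,0],[0,0,0,0,0,0]]]'; python3 -m creep '[[[0.5,0,-3,0,0,0],[0,0,-3,0,0,0],[0,0,0,0,0,0]]]'
```

```text
time: 2.32
tool_pos: [0.6455, 0.0179, 0.4061]
tool_rot: [3.136, -0.001, 1.568]
contact_force: [-0.3, 0.1, -0.2]
opening: 0.0004
time: 2.57
tool_pos: [0.6461, 0.0179, 0.3992]
tool_rot: [3.136, -0.001, 1.568]
contact_force: [0.5, -0.5, -0.3]
opening: 0.0003
```

```bash
python3 - <<'E'
from h import *
import cv2
print(robot.observe()["tool_pos"],robot.observe()["tool_rot"])
w=viewer.read_camera("wrist")[150:270,170:350];a=viewer.read_camera("scene")[150:220,220:310];b=viewer.read_camera("side")[130:200,205:285]
r=lambda i:cv2.resize(i,(390,300),interpolation=cv2.INTER_CUBIC)
cv2.imwrite("pics/c2.png",np.vstack([np.hstack([r(a),r(b)]),np.hstack([r(w),r(w)*0])]))
E
```

```text
[0.64607649 0.01787525 0.39922121] [ 3.13612863e+00 -1.29458818e-03  1.56834370e+00]
```

View pics/c2.png

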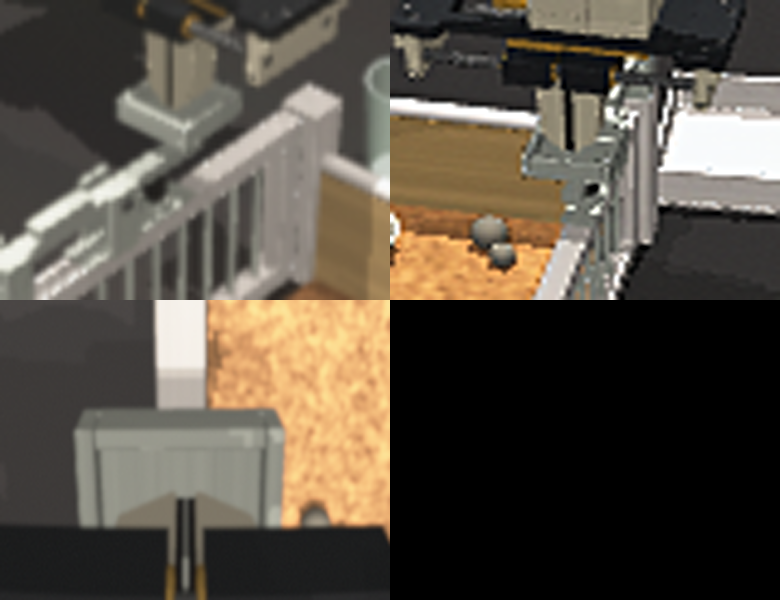

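The tips are over the dish and centred in x to about 1 mm: the finger span is columns 115–255 and the rim 76–283. I go on down in small steps, watching the force.

```bash
for i in 1 2 3; do :; done; python3 -m creep '[[[-0.5,0,-2,0,0,0],[0,0,-2,0,0,0],[0,0,0,0,0,0]]]'; python3 -m creep '[[[-0.5,0,-2,0,0,0],[0,0,-1.5,0,0,0],[0,0,0,0,0,0]]]';  python3 -m creep '[[[0,0,-1.5,0,0,0],[0,0,-1.5,0,0,0]]]'
```

```text
time: 2.97
tool_pos: [0.6456, 0.0179, 0.3962]
tool_rot: [3.134, -0.001, 1.568]
contact_force: [0.4, 0.2, 0.1]
opening: 0.0003
time: 3.22
tool_pos: [0.645, 0.0179, 0.3924]
tool_rot: [3.134, -0.001, 1.568]
contact_force: [-0.8, -0.1, -0.1]
opening: 0.0007
time: 3.38
tool_pos: [0.6451, 0.0181, 0.3898]
tool_rot: [3.133, -0.002, 1.568]
contact_force: [-0.3, 1.3, 1.8]
opening: 0.0001
```

```bash
python3 -m creep '[[[0,0,-1.5,0,0,0],[0,0,-1.5,0,0,0]]]'; python3 -m creep '[[[0,0,-1.5,0,0.2,0],[0,0,-1.5,0,0,0]]]';  python3 -m creep '[[[0,0,-1.5,0,0.2,0],[0,0,-1,0,0,0]]]'
```

```text
time: 3.55
tool_pos: [0.6451, 0.0184, 0.387]
tool_rot: [3.132, -0.002, 1.569]
contact_force: [0.5, 0.6, 1.4]
opening: 0.0004
time: 3.72
tool_pos: [0.6452, 0.0187, 0.384]
tool_rot: [3.135, -0.003, 1.569]
contact_force: [0.4, 2.3, 1.4]
opening: 0.0005
time: 3.88
tool_pos: [0.6453, 0.019, 0.3817]
tool_rot: [3.137, -0.003, 1.569]
contact_force: [-0.5, 1.7, 5.4]
opening: 0.0002
```

```bash
python3 -m creep '[[[0,0,0,0,0,0]]]'; python3 -m creep '[[[0,0,-0.7,0,0,0]]]';  python3 -m creep '[[[0,0,0,0,0,0]]]';
```

```text
time: 3.97
tool_pos: [0.6453, 0.019, 0.382]
tool_rot: [3.137, -0.003, 1.569]
contact_force: [-1.1, 1.7, 4.8]
opening: 0.0004
time: 4.05
tool_pos: [0.6453, 0.019, 0.3818]
tool_rot: [3.136, -0.003, 1.569]
contact_force: [-0.3, 1.8, 5.1]
opening: -0.0
time: 4.13
tool_pos: [0.6452, 0.019, 0.382]
tool_rot: [3.136, -0.003, 1.569]
contact_force: [-0.7, 1.6, 3.1]
opening: 0.0003
```

```bash
python3 -m creep '[[[0,0,-1,0,0,0],[0,0,-1,0,0,0]]]'; python3 -m creep '[[[0,0,-1,0,0,0]]]';  python3 -m creep '[[[0,0,-0.7,0,0,0]]]';
```

```text
time: 4.3
tool_pos: [0.6451, 0.0192, 0.3811]
tool_rot: [3.135, -0.003, 1.569]
contact_force: [-1.4, 2.3, 7.6]
opening: -0.0001
time: 4.38
tool_pos: [0.645, 0.0192, 0.381]
tool_rot: [3.134, -0.003, 1.569]
contact_force: [-2.1, 0.3, 8.4]
opening: 0.0004
time: 4.47
tool_pos: [0.6448, 0.0192, 0.3811]
tool_rot: [3.133, -0.003, 1.569]
contact_force: [-2.6, 2.3, 7.4]
opening: 0.0006
```

The force now rises at 3–4 N/mm, so the buffer is reached, and I am holding about 7.5 N. Next I start the pull in -x while holding down.

```bash
python3 -m creep '[[[-2,0,-0.8,0,0.3,0],[-2,0,-0.8,0,0,0]]]'; python3 -m creep '[[[-2,0,-0.8,0,0,-0.5],[-2,0,-0.8,0,0,-0.8]]]';
```

```text
time: 4.63
tool_pos: [0.6414, 0.0192, 0.3814]
tool_rot: [3.133, -0.002, 1.569]
contact_force: [1.5, 1.2, 5.8]
opening: 0.0003
time: 4.8
tool_pos: [0.638, 0.0193, 0.3815]
tool_rot: [3.127, -0.002, 1.546]
contact_force: [0.7, 2.7, 6.7]
opening: 0.0003
```

```bash
python3 -m creep '[[[-3,0,-1,0,0.4,-1.2],[-3,0,-1,0,0.2,-1.2]]]'; python3 -m creep '[[[-3,0.5,-1,0,0.3,-1.5],[-3,0.5,-1,0,0.3,-1.5]]]';
```

```text
time: 4.97
tool_pos: [0.6327, 0.0196, 0.3814]
tool_rot: [3.131, -0.003, 1.503]
contact_force: [1.5, 2.0, 7.6]
opening: 0.0004
time: 5.13
tool_pos: [0.6273, 0.0205, 0.3814]
tool_rot: [3.135, -0.002, 1.448]
contact_force: [0.7, 0.9, 6.1]
opening: 0.0007
```

```bash
python3 -m creep '[[[-4,0.7,-1,0,0.3,-2],[-4.5,0.9,-1,0,0.2,-2.2],[-4.7,1.2,-1,0,0.2,-2.3]]]'; python3 -m creep '[[[-4.7,1.4,-1,0,0.2,-2.3],[-4.6,1.6,-1,0,0.2,-2.3],[-4.5,1.8,-1,0,0.2,-2.3]]]';
```

```text
time: 5.38
tool_pos: [0.6152, 0.0232, 0.3814]
tool_rot: [3.136, -0.002, 1.329]
contact_force: [2.5, 1.0, 6.9]
opening: 0.0004
time: 5.63
tool_pos: [0.6023, 0.0276, 0.3814]
tool_rot: [3.136, -0.0, 1.202]
contact_force: [1.9, 1.2, 6.8]
opening: 0.0004
```

```bash
python3 -m creep '[[[-4.6,2,-1,0,0.2,-2.3],[-4.5,2.1,-1,0,0.2,-2.3],[-4.4,2.3,-1,0,0.2,-2.3],[-4.3,2.5,-1,0,0.2,-2.3],[-4.2,2.7,-1,0,0.2,-2.3]]]'; 
```

```text
time: 6.05
tool_pos: [0.5819, 0.0384, 0.3813]
tool_rot: [3.134, 0.002, 0.99]
contact_force: [1.3, 0.7, 5.8]
opening: 0.0002
```

```bash
python3 - <<'E'
from h import *
import cv2
s=robot.observe();print(s["tool_pos"],s["tool_rot"],s["contact_force"])
w=viewer.read_camera("wrist");a=viewer.read_camera("scene")[130:280,190:340]
r=lambda i:cv2.resize(i,(400,400),interpolation=cv2.INTER_CUBIC)
cv2.imwrite("pics/c3.png",np.hstack([r(a),r(w[60:320,110:400])]))
E
```

```text
[0.58190469 0.03836047 0.38133073] [3.13408454e+00 1.76780066e-03 9.90409845e-01] [1.30563895 0.67054047 5.77688446]
```

View pics/c3.png

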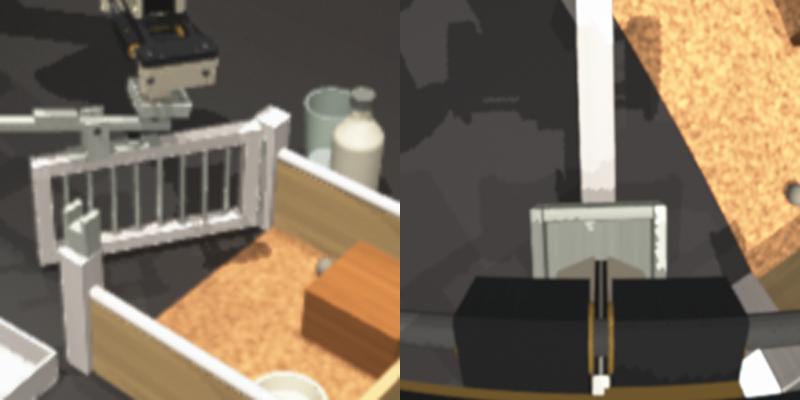

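The scene view shows the gate open by about 0.55 rad with the bar clear of the catch, and the wrist view shows the tips still seated in the dish. I continue along the arc.

```bash
python3 -m creep '[[[-4.1,2.8,-1,0.1,0.2,-2.3],[-4,3,-1,0.1,0.2,-2.3],[-3.9,3.1,-1,0.1,0.2,-2.3],[-3.8,3.3,-1,0.1,0.2,-2.3],[-3.6,3.4,-1,0.1,0.2,-2.3]]]'; python3 -m creep '[[[-3.5,3.6,-1,0.1,0.2,-2.3],[-3.3,3.7,-1,0.1,0.2,-2.3],[-3.2,3.9,-1,0.1,0.2,-2.3]]]';
```

```text
time: 6.57
tool_pos: [0.564, 0.0522, 0.3811]
tool_rot: [3.138, 0.0, 0.781]
contact_force: [1.0, -1.4, 7.4]
opening: 0.0005
time: 6.82
tool_pos: [0.5547, 0.0621, 0.381]
tool_rot: [3.14, 0.001, 0.654]
contact_force: [1.3, -1.2, 8.2]
opening: 0.0004
```

```bash
python3 -m creep '[[[-3.1,3.9,-0.8,0.1,0.1,-2.1],[-2.9,4,-0.8,0.1,0.1,-2.1],[-2.8,4.1,-0.8,0.1,0.1,-2.1],[-2.6,4.2,-0.8,0.1,0.1,-2.1],[-2.4,4.3,-0.8,0.1,0.1,-2.1]]]'; python3 -m creep '[[[-2.3,4.4,-0.8,0.1,0.1,-2.3],[-2.1,4.5,-0.8,0.1,0.1,-2.3],[-1.9,4.6,-0.8,0.1,0.1,-2.3]]]';
```

```text
time: 7.23
tool_pos: [0.5416, 0.0803, 0.3811]
tool_rot: [3.141, -0.002, 0.459]
contact_force: [0.4, -1.8, 7.3]
opening: 0.0008
time: 7.48
tool_pos: [0.5355, 0.0925, 0.381]
tool_rot: [-3.141, -0.003, 0.332]
contact_force: [-0.3, -1.5, 8.2]
opening: 0.0004
```

```bash
python3 -m creep '[[[-1.8,4.7,-0.7,0,0,-2],[-1.6,4.8,-0.7,0,0,-2],[-1.4,4.8,-0.7,0,0,-2],[-1.2,4.9,-0.7,0,0,-2],[-1,4.9,-0.7,0,0,-2]]]'; python3 -m creep '[[[-0.8,4.9,-0.7,0,0,-2.2],[-0.6,5,-0.7,0,0,-2.2],[-0.4,5,-0.7,0,0,-2.2],[-0.2,5,-0.7,0,0,-2.2],[0,3,-0.7,0,0,-1]]]';
```

```text
time: 7.9
tool_pos: [0.5283, 0.1146, 0.3809]
tool_rot: [3.134, -0.006, 0.147]
contact_force: [-1.7, -1.7, 8.3]
opening: 0.0005
time: 8.32
tool_pos: [0.5255, 0.1363, 0.3808]
tool_rot: [3.128, -0.008, -0.034]
contact_force: [-1.7, -1.5, 9.7]
opening: 0.0002
```

The gate should be near 1.53 rad. Next I relieve the sideways contact and lift slowly straight up.

```bash
python3 -m creep '[[[0,-1.5,0.5,0,0,0],[0,-1,1,0,0,0],[0,0,2,0,0,0],[0,0,3,0,0,0],[0,0,3,0,0,0]]]'; python3 -m creep '[[[0,0,4,0,0,0],[0,0,4,0,0,0],[0,0,4,0,0,0],[0,0,6,0,0,0],[0,0,8,0,0,0]]]'; python3 -m creep '[[[0,0,15,0,0,0],[0,0,15,0,0,0],[0,0,20,0,0,0],[0,0,20,0,0,0],[0,0,0,0,0,0]]]'
```

```text
time: 8.73
tool_pos: [0.525, 0.1336, 0.3895]
tool_rot: [3.126, -0.006, -0.035]
contact_force: [-0.4, -0.7, -0.0]
opening: 0.0007
time: 9.15
tool_pos: [0.5251, 0.1331, 0.4162]
tool_rot: [3.125, -0.002, -0.036]
contact_force: [-0.3, -0.3, 0.2]
opening: 0.0007
time: 9.57
tool_pos: [0.5245, 0.1331, 0.4934]
tool_rot: [3.125, -0.005, -0.036]
contact_force: [0.6, -0.2, 0.7]
opening: 0.0005
```

```bash
python3 -m creep '[[[0,0,0,0,0,0],[0,0,0,0,0,0],[0,0,0,0,0,0],[0,0,0,0,0,0],[0,0,0,0,0,0]]]'; python3 - <<'E'
from h import *
import cv2
s=robot.observe();print(s["tool_pos"],s["tool_rot"],s["contact_force"])
w=viewer.read_camera("wrist");a=viewer.read_camera("scene")[110:310,110:380]
cv2.imwrite("pics/c4.png",np.hstack([cv2.resize(a,(400,300)),cv2.resize(w,(400,300))]))
E
```

```text
time: 9.98
tool_pos: [0.524, 0.133, 0.4925]
tool_rot: [3.125, -0.004, -0.035]
contact_force: [-0.3, -0.1, -0.4]
opening: 0.0005
[0.52403219 0.13304893 0.49253157] [ 3.12515578 -0.00374926 -0.03543088] [-0.29585872 -0.05601727 -0.38562154]
```

View pics/c4.png

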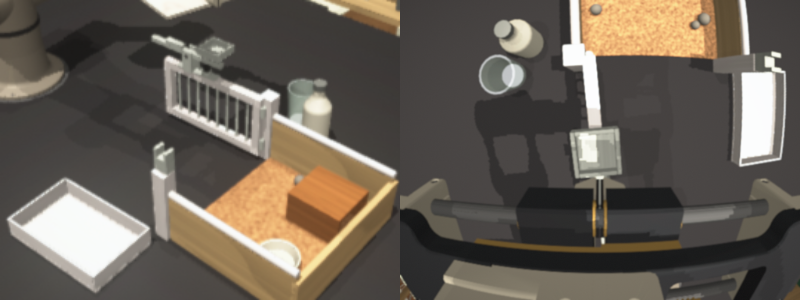

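```bash
python3 - <<'E'
from h import *
s=robot.observe()
p=wplane(252,195,.221,s);print(p,np.arctan2(.6455-p[0],.138-p[1]))
robot.hand_in()
E
```

```text
[0.52543084 0.13198987 0.221     ] 1.5207825383540765
the job is handed in; nothing more can be done
```

The gate is open at about a right angle, let go, and the job is handed in; no verdict came back.

- **Pressing:** I lowered the closed fingertips into the dish and pressed until the force rose steeply, about 3–4 N/mm, which marks the rubber buffer. I started the swing at about 7.5 N.
- **Swinging:** I moved the gate along its arc at roughly 0.4–0.5 rad/s with the dish held down. The pressing force read mostly 6–8 N and reached 9.7 N at the end of the swing. That is above the suggested 9 N, and under the 15 N limit.
- **Letting go:** I eased off the rim and lifted straight up, leaving the fingertips about 9 cm above the dish.

**Last checks:**
- The wrist picture puts the gate at about 1.52 rad. By eye the same picture looked nearer 1.48 rad. Both are above 1.3 and short of the stop.
- The force on the tool is back to noise, under 1 N.
- The tray, beaker and bottle look upright and undisturbed. I checked them by eye only and did not re-measure their positions.
- The run stood at about 10 s of the 51 s allowed.

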